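# Catch bearings off a chute and gather them in the tray's pouring corner

## Robot

A 6-joint arm with a two-finger parallel gripper is mounted at the origin on the work surface. World frame = base frame: x ahead of the robot, y to its left, z up, the work surface at z = 0. Lengths are in m, angles in rad, forces in N, time in s.
With the tool pointing down it reaches from about 0.275 to 0.825 m from the base axis. Payload 4.9 kg.
Tool frame: the origin (TCP) lies midway between the tips of the shut fingers; the grasp point (between the pads) lies 19 mm behind it (bot.grip_depth is the distance from the TCP to the grasp point, in m); y points along the fingers, x is the direction in which the jaws open and shut, and the axes are right-handed (so a half turn about y gives the same grasp; the last joint's range is limited). The gripper opens to 85 mm and grips with 20 to 120 N. Pads are 22 mm wide; open, the fingers measure 114 mm over their backs; the gripper's body (76 mm by 85 mm) begins 54 mm behind the grasp point. The pads swing forward as they close: fully open they stand 13 mm farther back than shut.
Start: joints at [1.044, 0.326, -0.193, 1.052, 0, 1.437], TCP at [0.211, 0.508, 0.231] pointing down, gripper open.
Joint ranges: [-2.65, 2.65], [-0.97, 1.79], [-1.3, 1.35], [-1.93, 2.1], [-1.47, 1.37], [-3.14, 3.14]. Speed limits (rad/s): [2.57, 2.57, 3.14, 3.14, 3.14, 3.14].

## Interface

Orientations are given as a unit quaternion [w, x, y, z].
In Python, from cell import bot gives the robot as it stands. Calls block until the motion is done:
- bot.move_pose(position, orientation): joint-space move of the TCP to a pose.
- bot.move_linear(position, speed=0.15, rotation=None, until_force=None): straight line of the TCP; rotation=None keeps the orientation; speed is the mean speed in m/s. With until_force (N) it stops when the force on the tool has changed by that much, and returns True; else False.
- bot.goto_joints(angles): joint-space move.
- bot.set_gripper(opening, grasp_force=None): opening from 0.0 (shut) to 1.0 (fully open); grasp_force is the grip in N (None keeps the last); returns when the fingers have stopped.
- bot.wait(seconds).
- bot.solve_ik(position, orientation): joint angles nearest the present ones, or None.
- bot.camera(name): name is "side" or "top"; returns the picture (420x560x3 uint8, red, green, blue); there is no depth.
- bot.calibration(name): a dict with "mtx" (3x3 intrinsics, pixels), "extrinsics" (4x4, takes a point from world to camera coordinates). Camera axes: x right, y down, z forward; pixel columns grow to the right and rows downward; lengths in m; the calibration is good to about 2 mm. A picture is of the moment at which its call begins. calibration takes no time and is no camera call.
A pose or a line that the arm cannot do raises bot.PlanningError and nothing moves.
- bot.close_job(): hands the job in, once; it reports no verdict.
Trained networks look in the newest picture that a camera, given by its name, has taken for a name from the list of things; names that differ only in an ending like _2 or _b are one class to them, and where a whole thing is asked for, a point or a joint stands for the part that bears it (a point fixed in the world has none). Each returns a list of dicts, best first, with "confidence" (0 to 1); they miss things now and then, are a little off and sometimes report something else, mostly with a low value. They report only what shows in the picture. A call takes as long as a camera call. They do not tell look-alikes from the thing itself.
- bot.search_frame(camera, thing): "bbox" ([left, top, width, height] in pixels, round what is visible of it).
Readings, each from a call of its own:
- bot.read_clock(): time.
- bot.read_joint_positions(): joint angles.
- bot.read_joint_vel(): joint speeds.
- bot.read_joint_efforts(): joint torques, N m.
- bot.read_position(): TCP position.
- bot.read_tool_rot(): TCP orientation.
- bot.read_ft_force(): force on the tool from outside, world axes, zero at the start.
- bot.read_moment(): the same for the moment, N m.
- bot.read_gripper_width(): opening from 0.0 (shut) to 1.0 (fully open).
Only numpy, scipy, OpenCV 4.12 (cv2) and the standard library are available. Lean on these libraries where they do the work, as an engineer would, in place of code of your own. Each camera call takes 0.05 s, during which the arm holds its last target. There are 200 camera calls.

## Task

Pick up the empty parts tray by its handle and, holding it up level under the lip of the bearing chute, push its end wall against the spring paddle so that the stop drops and all three bearings slide into the tray. Back away, then tip the tray until the three bearings have slid together into its cut-off corner with the pouring lip, and finish while still holding the tray in the air, steady and clearly tipped towards that corner, touching nothing but the gripper. Let no bearing fall on the bench, and leave the jar, screwdriver, wrench and motor where they are.

Things in the scene. Friction and masses are not known exactly. Their poses are not given: they have to be found in the camera images.
- tray: Loose grey plastic tray, 200 (x) x 130 (y) x 40 mm, walls 4 mm, 300 g. Origin: centre of underside, z up. Its -x,-y corner is cut off at 45 degrees (30 mm off each side) by a 30 mm high diagonal wall with a 15 mm pouring lip outside; other corners are square. A steel arch along y at x=0 carries the grip. Smooth floor: bearings slide from 10-15 degrees of tilt, along walls from about 25; use 30-40.
- grip (a point): Centre of the tray's ribbed black handle grip, a block 16 mm (tray x) x 64 mm (tray y) x 24 mm high, 95 mm above the tray's underside, over its middle. Grasp from above, fingers closing along tray x. Free space of 79 mm between the block and the tray floor. Axes as the tray's.
- spout (a point): Foot of the inner face of the tray's diagonal corner wall, middle of that wall, on the tray's inner floor: at (-82, -47, 4) mm from the tray's origin. The bearings are to gather here.
- chute: Aluminium gravity chute on a grey post, fixed. Origin on the bench below the closed paddle's front face; its front is -x, z up. The channel (37 mm wide inside, walls 24 mm above its floor) slopes at 35 degrees from (88, 0, 207) mm down to its open lip at the front. Post and base plate lie behind x = +55 mm; the space under the lip is free for the tray.
- lip (a point): Middle of the front edge of the channel floor, where bearings drop off: 138 mm above the bench, 10 mm in front of the chute's origin (-10, 0, 138). Axes as the chute's.
- paddle (a point): Front-face centre of the upright steel paddle under the lip: 56 mm wide, 34 high (64 to 98 mm above the bench). One piece with the stop across the lip. Push it 25-30 mm along chute +x (about 3 N) with the tray's +x end wall, tray underside 50 mm above the bench, rim at 90: the stop swings down, bearings slide out. The stop and its arm stay above 100 mm; keep the rim below.
- gate (a joint): Angle of the stop-and-paddle lever about its pivot under the channel, 45 mm behind the lip and level with it: 0 closed (spring holds it there), open enough for bearings to pass from about 0.45, end stop 0.62 rad. It springs shut when the paddle is released.
- bearing0: Loose steel ball bearing, 30 mm diameter, 14 mm thick, about 40 g, starting flat in the chute, number 1 from the stop. Origin: centre of one flat face, z its axis; it may land either way up.
- bearing1: Loose steel ball bearing, 30 mm diameter, 14 mm thick, about 40 g, starting flat in the chute, number 2 from the stop. Origin: centre of one flat face, z its axis; it may land either way up.
- bearing2: Loose steel ball bearing, 30 mm diameter, 14 mm thick, about 40 g, starting flat in the chute, number 3 from the stop. Origin: centre of one flat face, z its axis; it may land either way up.
- jar: Bystander: small amber glass jar with a dark cap, 48 mm diameter, 65 mm high, standing on the bench. Origin: centre of underside.
- screwdriver: Bystander: black-handled screwdriver lying on the bench, handle to its -x, about 200 mm long and 30 mm thick.
- wrench: Bystander: steel wrench lying flat on the bench, along its x.
- motor: Bystander: small finned aluminium motor on a foot plate, about 140 x 90 x 90 mm. Origin: centre of underside.
Not all that is in view belongs to the job. What is shaped like the chute but pink is not meant.

How it is judged:
On the way:
1. all three bearings lie in the tray, which is held up off the bench (x of bearing0 in the frame of tray between -0.1 and 0.1 m and y of bearing0 in the frame of tray between -0.065 and 0.065 m and z of bearing0 in the frame of tray between -0.005 and 0.05 m and x of bearing1 in the frame of tray between -0.1 and 0.1 m and y of bearing1 in the frame of tray between -0.065 and 0.065 m and z of bearing1 in the frame of tray between -0.005 and 0.05 m and x of bearing2 in the frame of tray between -0.1 and 0.1 m and y of bearing2 in the frame of tray between -0.065 and 0.065 m and z of bearing2 in the frame of tray between -0.005 and 0.05 m and height (world z) of tray above 0.02 m and contact force between tray and the fingers above 0.5 N), for 0.2 s.
At the end, for the whole second after the job is handed in: Tray gripped, still, clear of everything, origin over 60 mm and pouring-corner foot over 15 mm above the bench; tipped over 15 degrees with its x and y axes each sloping 0.1 rad or more down to that corner; all three bearings in it at rest, origins within 90 mm of the corner foot (x of bearing0 in the frame of tray between -0.1 and 0.1 m and y of bearing0 in the frame of tray between -0.065 and 0.065 m and z of bearing0 in the frame of tray between -0.005 and 0.05 m and x of bearing1 in the frame of tray between -0.1 and 0.1 m and y of bearing1 in the frame of tray between -0.065 and 0.065 m and z of bearing1 in the frame of tray between -0.005 and 0.05 m and x of bearing2 in the frame of tray between -0.1 and 0.1 m and y of bearing2 in the frame of tray between -0.065 and 0.065 m and z of bearing2 in the frame of tray between -0.005 and 0.05 m and distance between each of bearing0, bearing1, bearing2 and spout below 0.09 m and linear speed of each of bearing0, bearing1, bearing2, tray below 0.03 m/s and angle between tray's own z axis and vertical above 0.26 rad and angle between tray's own x axis and vertical below 1.4708 rad and angle between tray's own y axis and vertical below 1.4708 rad and height (world z) of tray above 0.06 m and height (world z) of spout above 0.015 m and angular speed of tray below 0.1 rad/s and contact force between tray and the fingers above 0.5 N and contact force between tray and table below 0.1 N and contact force between tray and chute below 0.1 N and contact force between tray and jar below 0.1 N and contact force between tray and screwdriver below 0.1 N and contact force between tray and wrench below 0.1 N and contact force between tray and motor below 0.1 N); the arm keeps its last pose, push and grip.
It fails at once if a bearing falls on the bench (contact force between any of bearing0, bearing1, bearing2 and table above 0.3 N).
It fails at once if the jar is pushed out of place (more than 30 mm) (distance of jar from where it was at the start of the episode above 0.03 m).
It fails at once if the screwdriver is pushed out of place (more than 30 mm) (distance of screwdriver from where it was at the start of the episode above 0.03 m).
It fails at once if the wrench is pushed out of place (more than 30 mm) (distance of wrench from where it was at the start of the episode above 0.03 m).
It fails at once if the motor is pushed out of place (more than 30 mm) (distance of motor from where it was at the start of the episode above 0.03 m).
It also fails if it takes over 61 s, if anything falls off the work surface, if the arm or the gripper's body presses on something with over 40 N, if the wrist force passes 120 N, or if a joint passes its speed limit or range.

## Working session

There is one attempt and no reset: what is moved stays moved. The work goes in short steps, each a Python script; the robot and the scene stay as the last script left them, time stands still between calls to the robot, and variables do not carry over. Pictures are saved under pics/ and viewed, about 8 in all and at most 12, crops included, and the job is handed in when it is done.

```bash
mkdir -p pics; ls; python3 - <<'E'
from cell import bot
import cv2,numpy as np
for n in("side","top"):
    im=bot.camera(n); cv2.imwrite(f"pics/{n}0.png",cv2.resize(im[:,:,::-1],(800,600),interpolation=cv2.INTER_CUBIC))
    c=bot.calibration(n); print(n,np.round(c["mtx"],1).tolist(),np.round(c["extrinsics"],4).tolist())
    for t in("tray","grip","chute","paddle","lip","bearing0","jar","screwdriver","wrench","motor"):
        try: print(t,[(np.round(d["bbox"]).tolist(),round(d["confidence"],2)) for d in bot.search_frame(n,t)])
        except Exception as e: print(t,e)
print(bot.read_clock(),bot.read_tool_rot())
E
```

```text
pics
side [[442.4, 0.0, 265.6], [0.0, 442.4, 198.9], [0.0, 0.0, 1.0]] [[0.8324, -0.554, -0.0106, -0.4267], [-0.389, -0.5707, -0.7232, 0.2902], [0.3946, 0.6062, -0.6905, 1.2287], [0.0, 0.0, 0.0, 1.0]]
tray [([286.0, 222.0, 81.0, 58.0], 0.85)]
grip [([286.0, 220.0, 84.0, 61.0], 0.87)]
chute [([241.0, 119.0, 55.0, 66.0], 0.87), ([126.0, 113.0, 58.0, 64.0], 0.72), ([244.0, 147.0, 18.0, 23.0], 0.5)]
paddle [([308.0, 182.0, 16.0, 23.0], 0.6), ([136.0, 140.0, 12.0, 22.0], 0.57), ([288.0, 220.0, 78.0, 60.0], 0.22), ([248.0, 147.0, 15.0, 22.0], 0.17)]
lip [([124.0, 117.0, 64.0, 58.0], 0.98), ([242.0, 118.0, 56.0, 67.0], 0.82), ([286.0, 222.0, 84.0, 61.0], 0.23)]
bearing0 []
jar [([310.0, 183.0, 13.0, 20.0], 0.84)]
screwdriver [([218.0, 219.0, 42.0, 15.0], 0.83)]
wrench [([370.0, 300.0, 20.0, 63.0], 0.7)]
motor [([193.0, 125.0, 33.0, 29.0], 0.96)]
top [[530.3, 0.0, 274.2], [0.0, 530.3, 211.8], [0.0, 0.0, 1.0]] [[-0.0091, -0.9999, -0.0083, 0.0159], [-0.9956, 0.0098, -0.0929, 0.5469], [0.0929, 0.0074, -0.9956, 1.585], [0.0, 0.0, 0.0, 1.0]]
tray [([320.0, 160.0, 49.0, 69.0], 0.95)]
grip [([321.0, 162.0, 49.0, 67.0], 0.58)]
chute [([92.0, 250.0, 53.0, 63.0], 0.95), ([184.0, 143.0, 46.0, 54.0], 0.67), ([318.0, 161.0, 50.0, 70.0], 0.6)]
paddle [([400.0, 188.0, 55.0, 39.0], 0.54)]
lip [([186.0, 141.0, 46.0, 55.0], 0.59)]
bearing0 [([265.0, 144.0, 18.0, 18.0], 0.63), ([192.0, 176.0, 10.0, 13.0], 0.51), ([192.0, 164.0, 11.0, 12.0], 0.43)]
jar [([268.0, 144.0, 17.0, 18.0], 0.73)]
screwdriver [([252.0, 225.0, 24.0, 71.0], 0.81), ([321.0, 162.0, 48.0, 66.0], 0.63), ([184.0, 142.0, 45.0, 56.0], 0.55)]
wrench [([404.0, 188.0, 49.0, 39.0], 0.63), ([324.0, 162.0, 46.0, 65.0], 0.36)]
motor [([104.0, 183.0, 35.0, 47.0], 0.77), ([321.0, 160.0, 48.0, 69.0], 0.28)]
1.1 [ 0.58796924 -0.58795273 -0.39282036  0.39280519]
```

View pics/side0.png

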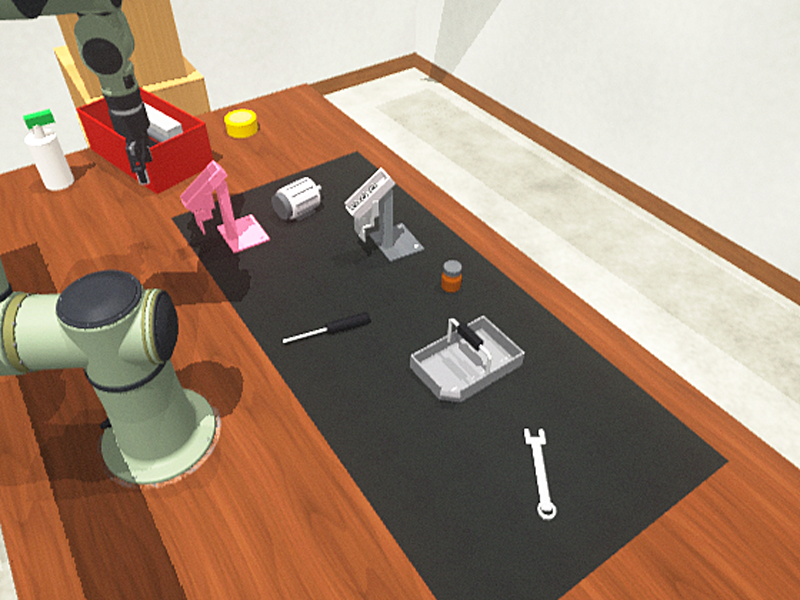

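```bash
python3 - <<'E'
import cv2,numpy as np
# crop of the top view (already 800x600 from 560x420 : x1.4286)
from cell import bot
im=bot.camera("top"); cv2.imwrite("pics/topraw.png",im[:,:,::-1])
c=im[130:240,170:380]; cv2.imwrite("pics/topcrop.png",cv2.resize(c[:,:,::-1],None,fx=3.8,fy=3.8,interpolation=cv2.INTER_CUBIC))
E
```

```text
(no output)
```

View pics/topcrop.png

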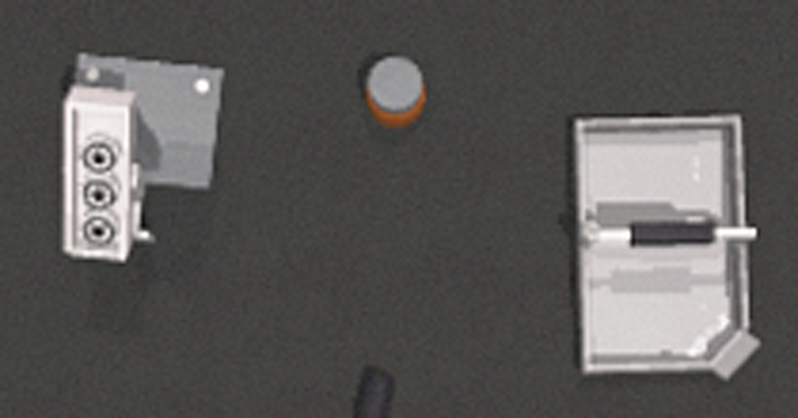

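View pics/top0.png

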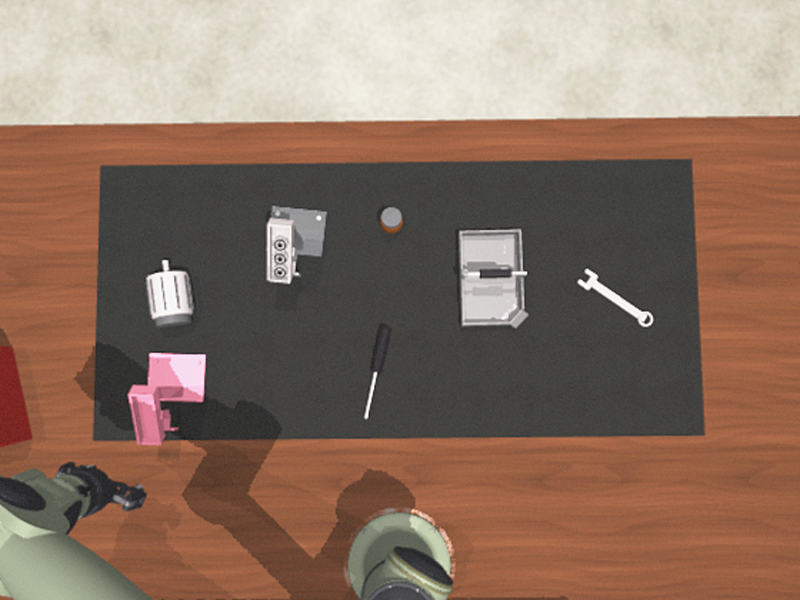

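The true chute is the aluminium one with bearings (top crop 63–223, 55–260). The pink one, at top (130–205, 350–445), is the decoy. The tray is near yaw 0, with its cut corner at the lower right (world -x, -y) and its grip at crop (672, 233). Next I'll fit poses.

```bash
cat > h.py <<'E'
from cell import bot
import cv2,numpy as np
from scipy.spatial.transform import Rotation as R
from scipy.optimize import least_squares
def proj(n,P):
    c=bot.calibration(n);q=(c["extrinsics"]@np.c_[P,np.ones(len(P))].T)[:3];q=c["mtx"]@q
    return (q[:2]/q[2]).T
def place(p,L): return R.from_euler('z',p[2]).apply(L)+[p[0],p[1],0]
def fit(n,L,px,x0):
    r=least_squares(lambda p:(proj(n,place(p,np.array(L)))-px).ravel(),x0,loss='soft_l1')
    return r.x,proj(n,place(r.x,np.array(L)))-px
E
cat > m.py <<'E'
from h import *
raw=lambda a:(np.array(a,float)+.5)/3.8-.5+[170,130]
L=[[.1,.065,.04],[.1,-.065,.04],[-.1,.065,.04],[0,0,.107]]
p,e=fit("top",L,raw([[577,118],[741,117],[584,372],[672,233]]),[.55,-.15,0]); print("tray",p.round(4),e.round(1).tolist())
s35,c35=np.sin(np.radians(35)),np.cos(np.radians(35))
ch=lambda s,y,h:[-.010+s*c35-h*s35,y,.138+s*s35+h*c35]
L=[ch(.0155+.03*i,0,.014) for i in range(3)]+[ch(.12,.0205,.024),ch(.12,-.0205,.024)]
px=raw([[99,231],[99,195],[99,157],[66,92],[135,92]])
q,e=fit("top",L,px,[.55,.2,0]); print("chute",q.round(4),e.round(1).tolist())
# yaw from base plate edges (z~0.006)
def ray(n,px,z):
    c=bot.calibration(n);E=c["extrinsics"];d=E[:3,:3].T@np.linalg.solve(c["mtx"],[*px,1]);o=-E[:3,:3].T@E[:3,3];return o+d*(z-o[2])/d[2]
pl=[ray("top",k,.006) for k in raw([[78,55],[223,70],[210,187]])]; print(np.round(pl,4).tolist())
a=pl[0]-pl[1];b=pl[1]-pl[2];print("plate yaw",np.arctan2(-a[0],a[1]),np.arctan2(b[1],b[0]))
S=bot.camera("side")[:,:,::-1].copy();T=cv2.imread("pics/topraw.png")
f=6
def draw(n,im,x0,y0,w,h,out):
    A=cv2.resize(im[y0:y0+h,x0:x0+w],None,fx=f,fy=f,interpolation=cv2.INTER_CUBIC)
    Lc=[[-.01,0,.138],ch(0,.0185,.024),ch(0,-.0185,.024),ch(.12,.0205,.024),ch(.12,-.0205,.024),[0,.028,.064],[0,-.028,.064],[0,.028,.098],[0,-.028,.098]]
    for k in proj(n,place(q,np.array(Lc))): cv2.circle(A,tuple(int(v) for v in (k-[x0,y0]+.5)*f),3,(0,0,255),-1)
    return A
A=draw("side",S,235,110,66,80,"");B=draw("top",T,180,135,60,80,"")
cv2.imwrite("pics/ch1.png",np.hstack([A,B]))
A=S.copy()
for k in proj("side",place(p,np.array([[.1,.065,.04],[.1,-.065,.04],[-.1,.065,.04],[0,.032,.107],[0,-.032,.107]]))): print("tray side",k.round(1))
E
python3 m.py
```

```text
tray [ 0.5986 -0.2     0.007 ] [[0.1, 0.6], [-0.2, 0.1], [-0.1, -0.4], [0.3, -0.2]]
chute [ 0.6046  0.2283 -0.1132] [[0.0, -0.8], [0.1, -1.0], [0.2, -0.7], [0.7, 2.2], [-2.3, 3.7]]
[[0.7632, 0.2708, 0.006], [0.7494, 0.1519, 0.006], [0.6527, 0.1626, 0.006]]
plate yaw -0.11540459970118148 -0.11021237529068982
tray side [338.  219.9]
tray side [366.8 246. ]
tray side [286.7 247.6]
tray side [321.7 224.9]
tray side [336.1 238.6]
```

View pics/ch1.png

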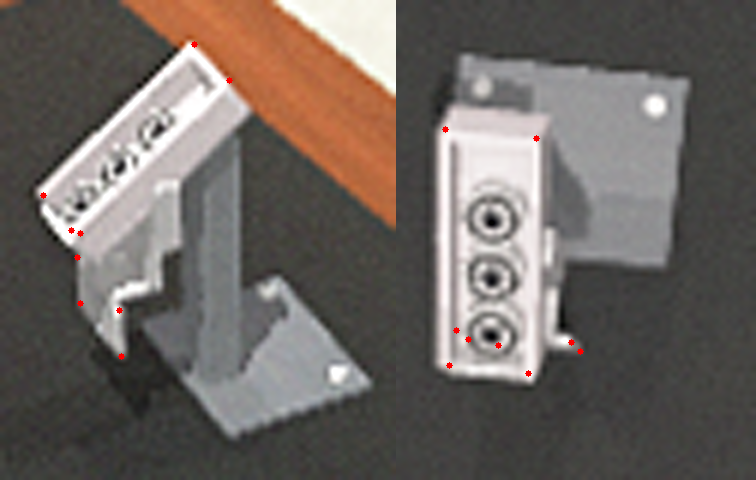

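Both camera views agree with the fit: tray at (0.599, -0.200), yaw 0.007, and chute at (0.605, 0.228), yaw -0.113, which the plate edges also give. Before moving I'll check IK for the whole route.

```bash
cat >> h.py <<'E'
TR=np.array([.5986,-.2,.007]); CH=np.array([.6046,.2283,-.113])
def toolrot(yaw,tilt=0,az=0,s=1):
    """tool orientation for tray at yaw, tipped by tilt towards tray-frame azimuth az; s=+-1 picks grasp flip"""
    Rz=R.from_euler('z',yaw); d=np.array([np.cos(az),np.sin(az),0]); T=R.from_rotvec(tilt*np.cross(d,[0,0,-1]))
    x=np.array([s,0,0.]);y=np.array([0,0,-1.]);B=R.from_matrix(np.c_[x,y,np.cross(x,y)])
    return Rz*T*B
def wxyz(r): return np.roll(r.as_quat(),1)
GP=.095-.019   # TCP above tray underside
def tcp(p,Rt): # grip point stays: tcp for tray origin p if level
    g=np.array(p)+[0,0,.095]; return g+Rt.apply([0,.019,0])
def chpt(x,z): return place(CH,np.array([[x,0,z]]))[0]
E
python3 - <<'E'
from h import *
print(bot.grip_depth,R.from_quat(np.roll(bot.read_tool_rot(),-1)).as_matrix().round(2).tolist())
D=np.radians
for s in(1,-1):
    print("s",s)
    for nm,p,a in [("grasp",[.5986,-.2,0],(.007,)),("lift",[.5986,-.2,.12],(.007,)),("stand",chpt(-.19,.12),(-.113,)),("push",chpt(-.07,.05),(-.113,))]:
        r=toolrot(*a,s=s);j=bot.solve_ik(tcp(p,r),wxyz(r));print(nm,np.round(p,3),None if j is None else np.round(j,2))
    for p in ([.4,.1,.25],[.45,.2,.25],[.5,.1,.2],[.5,0,.25],[.5,-.1,.25],[.6,0,.25]):
        for yaw in(-.113,-.6,.4):
            o=[]
            for tl,az in((35,225),(35,180),(35,270),(40,225)):
                r=toolrot(yaw,D(tl),D(az),s);j=bot.solve_ik(tcp(p,r),wxyz(r));o.append(None if j is None else np.round(j,1).tolist())
            print(p,yaw,o)
E
```

```text
0.0187 [[0.38, 0.0, -0.92], [0.92, -0.0, 0.38], [-0.0, -1.0, -0.0]]
s 1
grasp [ 0.599 -0.2    0.   ] [-0.44  0.61 -0.17  0.8   0.    1.12]
lift [ 0.599 -0.2    0.12 ] [-0.44  0.5  -0.02  1.05  0.    1.12]
stand [0.416 0.25  0.12 ] [ 0.39  0.24 -0.41  0.92  0.    2.07]
push [0.535 0.236 0.05 ] [ 0.29  0.48 -0.25  0.85  0.    1.97]
[0.4, 0.1, 0.25] -0.113 [[-0.3, -0.3, -0.8, 0.8, 0.5, 1.5], [0.2, -0.4, -0.8, 0.6, -0.2, 1.8], [-0.4, 0.0, -0.5, 1.3, 0.6, 1.3], [-0.3, -0.4, -0.8, 0.7, 0.6, 1.5]]
[0.4, 0.1, 0.25] -0.6 [[-0.0, -0.4, -0.8, 0.6, 0.1, 2.2], [0.4, -0.2, -0.7, 0.7, -0.5, 2.5], [-0.4, -0.2, -0.7, 0.9, 0.6, 1.9], [-0.0, -0.5, -0.9, 0.5, 0.1, 2.2]]
[0.4, 0.1, 0.25] 0.4 [[-0.4, -0.1, -0.6, 1.1, 0.6, 0.8], [-0.2, -0.4, -0.8, 0.6, 0.3, 1.1], [-0.3, 0.2, -0.2, 1.5, 0.5, 0.8], [-0.4, -0.1, -0.6, 1.1, 0.7, 0.7]]
[0.45, 0.2, 0.25] -0.113 [[0.1, -0.2, -0.7, 0.6, 0.3, 1.8], [0.4, -0.2, -0.7, 0.5, -0.3, 2.0], [-0.1, 0.1, -0.4, 1.1, 0.6, 1.6], [0.0, -0.3, -0.8, 0.5, 0.4, 1.8]]
[0.45, 0.2, 0.25] -0.6 [[0.3, -0.2, -0.7, 0.5, -0.1, 2.5], [0.6, 0.0, -0.5, 0.8, -0.6, 2.7], [-0.0, -0.1, -0.6, 0.7, 
[... 4656 characters left out ...]
1.2, 0.6, -1.7], [-0.6, -0.2, -0.7, 0.5, 0.5, -1.4]]
[0.5, -0.1, 0.25] 0.4 [[-0.7, 0.3, -0.2, 1.3, 0.6, -2.7], [-0.6, -0.1, -0.6, 0.7, 0.5, -2.5], [-0.5, 0.6, 0.2, 1.8, 0.3, -2.6], [-0.7, 0.3, -0.2, 1.4, 0.7, -2.8]]
[0.6, 0, 0.25] -0.113 [[-0.4, 0.1, -0.4, 0.7, 0.5, -1.7], [-0.1, -0.0, -0.6, 0.4, 0.0, -1.6], [-0.4, 0.5, 0.1, 1.4, 0.6, -1.9], [-0.4, 0.1, -0.5, 0.7, 0.6, -1.7]]
[0.6, 0, 0.25] -0.6 [[-0.2, -0.0, -0.5, 0.5, 0.2, -1.1], [0.0, 0.1, -0.5, 0.5, -0.3, -1.0], [-0.4, 0.2, -0.2, 1.0, 0.6, -1.3], [-0.3, -0.1, -0.6, 0.3, 0.3, -1.1]]
[0.6, 0, 0.25] 0.4 [[-0.4, 0.3, -0.1, 1.2, 0.6, -2.4], [-0.3, 0.0, -0.5, 0.6, 0.4, -2.2], [-0.3, 0.7, 0.5, 1.8, 0.4, -2.4], [-0.4, 0.3, -0.1, 1.2, 0.7, -2.4]]
```

All poses are reachable. Next I go above the tray and check the alignment there.

```bash
python3 - <<'E'
from h import *
r0=R.from_quat(np.roll(bot.read_tool_rot(),-1))
bot.move_linear([.211,.508,.38],speed=.3)
r=toolrot(TR[2]); g=tcp([TR[0],TR[1],0],r)
bot.move_pose(g+[0,0,.12],wxyz(r)); print(bot.read_clock(),bot.read_position())
for n,(x,y,w,h) in dict(top=(300,140,90,100),side=(270,190,110,100)).items():
    im=bot.camera(n)[y:y+h,x:x+w,::-1]; cv2.imwrite(f"/tmp/{n}.png",cv2.resize(im,(400,400)))
cv2.imwrite("pics/above.png",np.hstack([cv2.imread("/tmp/top.png"),cv2.imread("/tmp/side.png")]))
E
```

```text
4.75 [ 0.59894439 -0.1990957   0.19627349]
```

View pics/above.png

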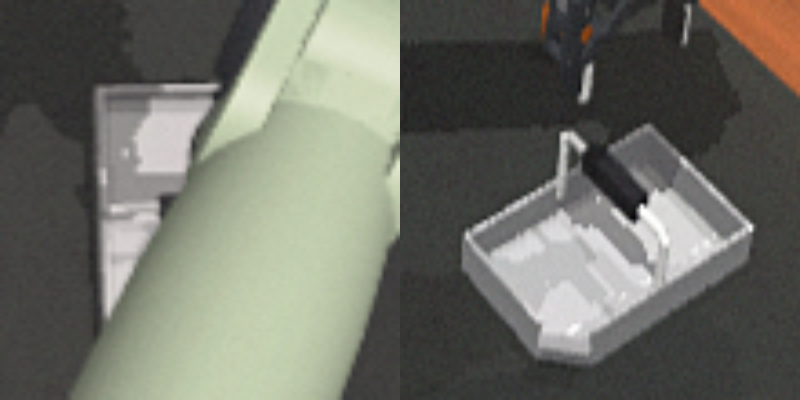

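Side crop: the pads at about (585, 80) and (687, 25) straddle the grip, centre about (615, 180), along tray x. I'll descend and grasp.

```bash
python3 - <<'E'
from h import *
r=toolrot(TR[2]); g=tcp([TR[0],TR[1],0],r)
print(bot.move_linear(g,speed=.1,until_force=8)); print(bot.read_position()-g, bot.read_ft_force().round(1))
bot.set_gripper(0.0,grasp_force=90); print("w",bot.read_gripper_width()*85, bot.read_ft_force().round(1))
bot.move_linear(g+[0,0,.12],speed=.1); bot.wait(.2); print("w",bot.read_gripper_width()*85,"F",bot.read_ft_force().round(2),bot.read_clock())
r2=toolrot(CH[2]); p=tcp(chpt(-.19,.12),r2)
bot.move_linear(p,speed=.2,rotation=wxyz(r2))
bot.move_linear(tcp(chpt(-.19,.05),r2),speed=.1)
bot.wait(.3);print(bot.read_position()-tcp(chpt(-.19,.05),r2),bot.read_clock(),bot.read_ft_force().round(2))
for n,(x,y,w,h) in dict(top=(170,120,100,150),side=(160,110,160,150)).items():
    im=bot.camera(n)[y:y+h,x:x+w,::-1]; cv2.imwrite(f"/tmp/{n}.png",cv2.resize(im,None,fx=3,fy=3,interpolation=cv2.INTER_CUBIC))
cv2.imwrite("pics/stand.png",np.hstack([cv2.imread("/tmp/top.png"),cv2.imread("/tmp/side.png")]))
E
```

```text
False
[ 0.00055427 -0.00024363  0.00075587] [-0.3  0.2  0.6]
w 14.809285673521353 [-1.   0.6  2.3]
w 14.755871071386897 F [-0.05  0.3  -3.15] 8.3917
[0.00028845 0.00015437 0.00044843] 12.1167 [-0.28 -0.03 -2.65]
```

View pics/stand.png

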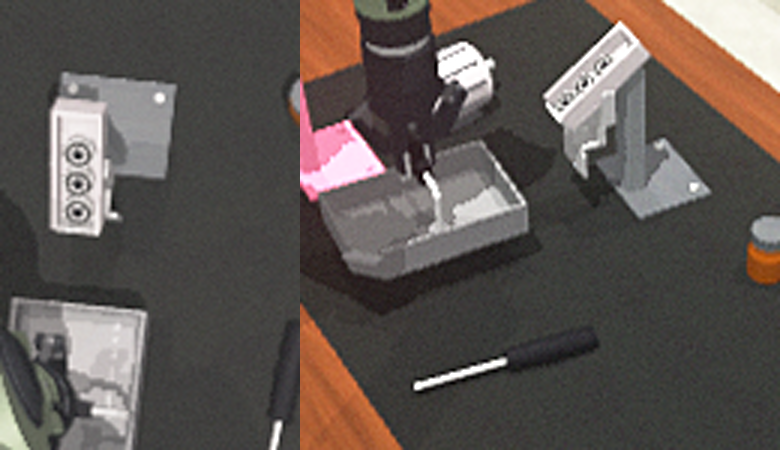

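The tray is held level in front of the chute: TL rim corner at (12, 299) and TR at (147, 313). I'll check that against the prediction, then push.

```bash
python3 - <<'E'
from h import *
o=chpt(-.19,.05); P=place([o[0],o[1],CH[2]],np.array([[.1,.065,.09],[.1,-.065,.09]]))
meas=(np.array([[12,299],[147,313.]])+.5)/3-.5+[170,120]
print("pred-meas px",(proj("top",P)-meas).round(2).tolist())
r2=toolrot(CH[2])
bot.move_linear(tcp(chpt(-.108,.05),r2),speed=.15)
f0=bot.read_ft_force()
hit=None
for x in (-.1,-.095,-.09,-.085,-.08,-.075,-.072):
    hit=bot.move_linear(tcp(chpt(x,.05),r2),speed=.08,until_force=15)
    print(x,hit,(bot.read_ft_force()-f0).round(1))
    if hit: break
bot.wait(1.0); print((bot.read_ft_force()-f0).round(2),bot.read_clock())
for n,(x,y,w,h) in dict(top=(170,110,100,150),side=(190,100,140,150)).items():
    im=bot.camera(n)[y:y+h,x:x+w,::-1]; cv2.imwrite(f"/tmp/{n}.png",cv2.resize(im,None,fx=3.3,fy=3.3,interpolation=cv2.INTER_CUBIC))
cv2.imwrite("pics/push.png",np.hstack([cv2.imread("/tmp/top.png"),cv2.imread("/tmp/side.png")]))
E
```

```text
pred-meas px [[0.19, -0.23], [-0.54, -0.31]]
-0.1 False [ 1.7 -0.8  0.3]
-0.095 False [0.5 0.3 0.7]
-0.09 False [-0.2 -0.5 -0.3]
-0.085 False [ 0.7 -0.2  1.3]
-0.08 False [-0.1 -0.2 -0.2]
-0.075 False [-0.9 -0.8 -1.3]
-0.072 False [-1.5 -0.8 -1.6]
[-0.41 -0.22 -1.2 ] 15.6667
```

View pics/push.png

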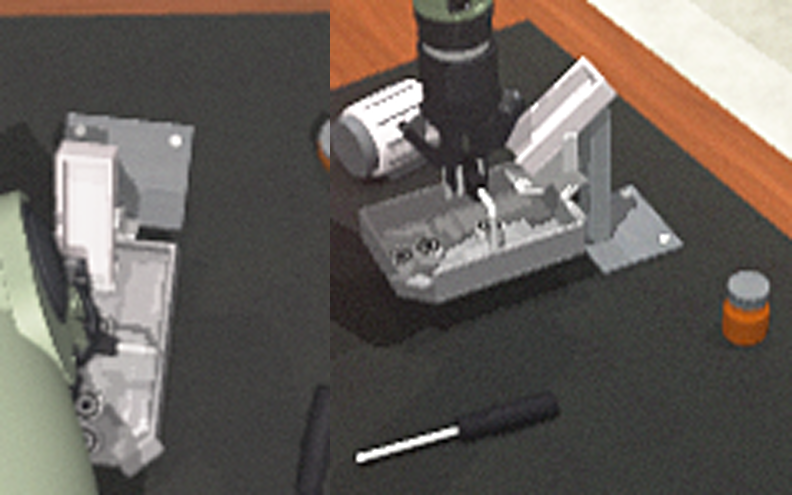

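The chute is empty. Two bearings lie at the -x end (side crop 400,255 and 428,243) and the third under the arch (490,228). Fz changed by -1.2 N, which matches 3 × 40 g. I'll back away, raise the tray and tip it.

```bash
python3 - <<'E'
from h import *
D=np.radians; r2=toolrot(CH[2])
bot.move_linear(tcp(chpt(-.19,.05),r2),speed=.08)
o=np.array([.45,.15,.24])
bot.move_linear(tcp(chpt(-.2,.15),r2),speed=.12)
bot.move_linear(tcp(o,r2),speed=.12)
def tip(t,a,T):
    r=toolrot(CH[2],D(t),D(a)); p=tcp(o,r); d=np.linalg.norm(p-bot.read_position())
    bot.move_linear(p,speed=max(d/T,.003),rotation=wxyz(r))
tip(20,200,1.5); tip(35,215,1.5); tip(38,250,1.5); bot.wait(.5); tip(38,225,1); bot.wait(.8)
print(bot.read_clock(),bot.read_gripper_width()*85,bot.read_ft_force().round(2))
for n,(x,y,w,h) in dict(top=(180,150,120,150),side=(150,70,120,150)).items():
    im=bot.camera(n)[y:y+h,x:x+w,::-1]; cv2.imwrite(f"/tmp/{n}.png",cv2.resize(im,None,fx=3.3,fy=3.3,interpolation=cv2.INTER_CUBIC))
cv2.imwrite("pics/tip.png",np.hstack([cv2.imread("/tmp/top.png"),cv2.imread("/tmp/side.png")]))
E
```

```text
27.0083 14.545081719372185 [-0.57 -0.28 -4.16]
```

View pics/tip.png

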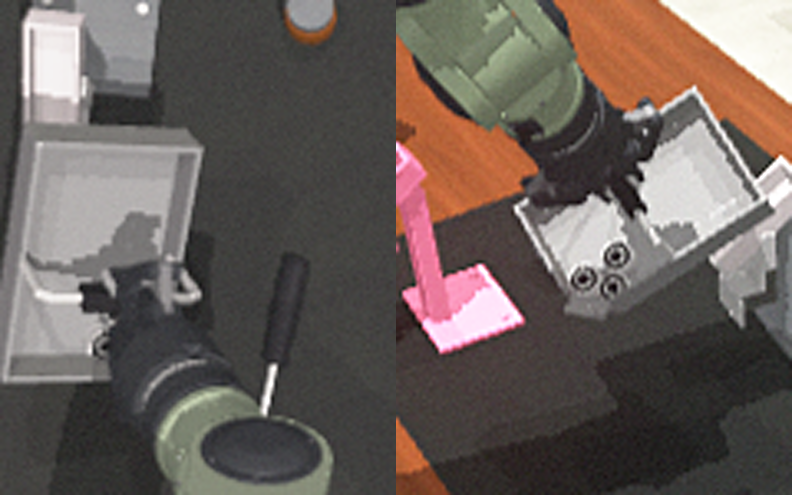

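The side view shows three bearings clustered at the cut corner, at crop (583,280), (617,255) and (612,288). I'll check distances and chute clearance numerically.

```bash
python3 - <<'E'
from h import *
Rt=R.from_quat(np.roll(bot.read_tool_rot(),-1)); B=toolrot(0); Rtray=Rt*B.inv()
o=bot.read_position()-Rt.apply([0,.019,0])-Rtray.apply([0,0,.095])
M=Rtray.as_matrix(); print("tilt",np.degrees(np.arccos(M[2,2])),"slopes",M[2,0],M[2,1],"origin",o,"spout z",(o+M@[-.082,-.047,.004])[2])
c=bot.calibration("side");E=c["extrinsics"];cam=-E[:3,:3].T@E[:3,3]
for px in ([583,280],[617,255],[612,288]):
    u=(np.array([px[0]-396,px[1]])+.5)/3.3-.5+[150,70]; d=E[:3,:3].T@np.linalg.solve(c["mtx"],[*u,1])
    a=M.T@(cam-o);b=M.T@d; q=a+b*(.018-a[2])/b[2]; print("bearing",q.round(3),"dist",np.linalg.norm(q-[-.082,-.047,.004]).round(3))
for x in(-.1,.1):
    for y in(-.065,.065):
        w=o+M@[x,y,0]; l=R.from_euler('z',-CH[2]).apply(w-[CH[0],CH[1],0]); print("corner world",w.round(3),"chute frame",l.round(3))
E
```

```text
tilt 38.00566512597991 slopes 0.43543181935222725 0.43535516919875483 origin [0.49578709 0.18644673 0.26019276] spout z 0.2071774541096242
bearing [-0.082 -0.026  0.018] dist 0.025
bearing [-0.044 -0.024  0.018] dist 0.047
bearing [-0.063 -0.048  0.018] dist 0.023
corner world [0.408 0.149 0.188] chute frame [-0.186 -0.101  0.188]
corner world [0.408 0.266 0.245] chute frame [-0.2    0.015  0.245]
corner world [0.584 0.107 0.275] chute frame [-0.007 -0.123  0.275]
corner world [0.583 0.224 0.332] chute frame [-0.021 -0.006  0.332]
```

All three bearings are within 50 mm of the spout, the tilt is 38° and the tray is well clear of everything. I'll hand in.

```bash
python3 - <<'E'
from cell import bot
print(abs(bot.read_joint_vel()).max(),bot.read_clock()); bot.close_job()
E
```

```text
0.009639360147497597 27.1083
the job is handed in; nothing more can be done
```

The job is handed in at 27.1 s of the 61 s allowed. The tray is held in the air, tipped to its cut-off corner, with all three bearings gathered there. No verdict was reported.

**What I did:** I took the tray by its grip and held it level under the aluminium chute, ignoring the pink one. I pushed the paddle 28 mm and all three bearings slid into the tray. The chute was empty afterwards, and the load on the wrist rose by about 1.2 N, which matches three 40 g bearings. I then backed away, raised the tray and tipped it.

**Last checks:**
- **Tilt:** 38°, with the x and y axes each sloping about 0.45 rad down to the corner.
- **Height:** tray origin at 0.26 m and corner foot at 0.207 m above the bench.
- **Bearings:** their centres measure about 23, 25 and 47 mm from the corner foot in the side view, well inside the 90 mm limit.
- **Clearance:** by calculation the tray is more than 0.1 m from the chute.
- **Stillness:** joint speeds were below 0.01 rad/s at hand-in.

None of these checks failed. The top-view points for the chute disagreed by about 2–4 mm, which did not affect the push. The spring force was lost in the force-sensor noise, so the camera confirmed the release. I did not measure the jar, screwdriver, wrench or motor again at the end. Nothing I did came near them, and the jar, screwdriver and motor looked in place in the later views they appear in.

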